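# Tip one cooling ball from the cup into the bowl

### The arm

A 6-joint arm with a two-finger parallel gripper is mounted at the origin on the work surface. World frame = base frame: x ahead of the robot, y to its left, z up, the work surface at z = 0. Lengths are in m, angles in rad, forces in N, time in s.
With the tool pointing down it reaches from about 0.25 to 0.775 m from the base axis. Payload 4 kg.
Tool frame: the origin (TCP) lies midway between the tips of the shut fingers; the grasp point (between the pads) lies 19 mm behind it; z points along the fingers, y is the direction in which the jaws open and shut (so a half turn about z gives the same grasp; the last joint's range is limited). The gripper opens to 94 mm and grips with 3 to 60 N. Pads are 16 mm wide; open, the fingers measure 119 mm over their backs; the gripper's body (75 mm by 177 mm) begins 78 mm behind the grasp point.
Start: joints at [0.997, 0.087, 1.371, -0, 1.684, -0.103], TCP at [0.249, 0.49, 0.206] pointing down, gripper open.
Joint ranges: [-3.1, 3.1], [-0.76, 2.03], [0.27, 2.55], [-1.08, 4.22], [0.17, 2.65], [-2.57, 2.57]. Speed limits (rad/s): [2.79, 2.79, 3.14, 3.14, 3.14, 3.14].

### API

Orientations are given as [roll, pitch, yaw] about the fixed x, y, z axes, in that order (R = Rz(yaw) Ry(pitch) Rx(roll)).
In Python, from bench import robot gives the robot as it stands.
- The arm moves only by the tool servo_tool, never from a script. Its argument "rows" is a list of rows, each a list of 2 entries, a list of its own where there are three numbers: the shift along the tool's x, y, z normalised to -1 to 1, where 1 is 0.08 m, then the turn about the tool's z normalised to -1 to 1, where 1 is pi/2 rad. A call has 1 to 12 rows; each row is the pose to reach, as a shift and turn from the pose commanded when the call began, along the tool's axes at that moment; what a row does not reach only later rows make up. A row lasts 1/12 s, in which the tool goes at most 41.7 mm and 7.16 degrees, less where a joint would pass 70% of its speed; a pose out of reach is approached as far as the arm can. A call with a number of a shift or a turn outside -1 to 1 is refused whole. A call with a gripper value outside its range is refused whole. "grip" is the closure, from -1 (fully open) to 1 (shut), set as the call begins (left out, the last holds). The fingers move at their own pace and stop on an object; the grip force is fixed at half the most. Time passes only in rows, so rows that repeat a pose let the fingers close. It gives the time, the measured TCP pose, the force and the opening at its end, in the units of the state.
- robot.get_obs(): the state, without advancing time (a new reading comes with each control period).
- robot.snapshot(name): name is "scene" or "top"; returns a dict with "pixels" (384x512x3 uint8, red, green, blue), "camera_matrix" (3x3 intrinsics, pixels), "world_from_camera" (4x4, takes a point from camera to world coordinates). Camera axes: x right, y down, z forward; pixel columns grow to the right and rows downward; lengths in m; the calibration is good to about 2 mm. A picture is of the moment at which its call begins. There is no depth.
- robot.close_job(): hands the job in, once; it reports no verdict.
The state is a dict: "time": time; "joint_positions": joint angles; "qvel": joint speeds; "joint_torque": joint torques, N m; "tool_pos": TCP position; "ee_rot": TCP orientation; "wrist_force": force on the tool from outside, world axes, zero at the start; "wrist_torque": the same for the moment, N m; "width": finger opening in m.
Only numpy, scipy, OpenCV 4.12 (cv2) and the standard library are available. Lean on these libraries where they do the work, as an engineer would, in place of code of your own. Each camera call takes 0.05 s, during which the arm holds its last target.

### The job

Two steel cooling balls lie in the short open steel cup on the high-chair tray, and the child's bowl needs just one. Pick up the cup and tip it gradually over the bowl until exactly one ball has dropped into the bowl, and stop there: the other ball must stay in the cup throughout. Then stand the cup upright on the tray again, beside the bowl, and let go.

Things in the scene. Friction and masses are not known exactly. Their poses are not given: they have to be found in the camera images.
- cup_center (a point): Short open cup, plain steel, no lid or handle, loose: a straight cylinder, outer diameter 62 mm, 52 mm high, about 0.12 kg; wall 3 mm, bottom 11 mm thick (inside 56 mm wide, 41 mm deep). Point: on its axis half-way up, 26 mm above the foot; z points out of the mouth. Not the taller lidded straw cup nor the ceramic egg cup. It stands on the tray top, 16 mm above the work surface.
- bowl_center (a point): White open bowl, 126 mm across the rim, 80 mm across the foot, 42 mm high, wall 4 mm, floor 6 mm; standing on the tray and held fast by its foot. The point is the centre of its underside, on the tray top; z is up.
- ball_a_center (a point): One of two alike solid polished steel cooling balls, 32 mm in diameter, 130 g (1.3 N) each, both in the cup; point: its centre. Either may drop. With the cup tipped some 65 to 85 degrees from upright the balls lie in line along its lower wall and the outer one falls over the lip; the inner one stays until the cup is tipped past level.
- ball_b_center (a point): The other ball, the same in size and weight; the point is its centre.
Not all that is in view belongs to the job. What is shaped like the part that bears cup_center but green or orange is not meant.

How it is judged:
On the way:
1. the cup, lifted clear of the tray, is tipped by more than 40 degrees close over the bowl (angle between cup_center's own z axis and vertical above 0.7 rad and horizontal distance between cup_center and bowl_center below 0.15 m and height (world z) of cup_center above 0.057 m), for 0.1 s.
At the end, for the whole second after the job is handed in: One ball (either) lies in the bowl; the other lies in the cup; the cup stands upright (within 10 degrees) on the tray top (height within 6 mm), beside the bowl ((((horizontal distance between ball_a_center and bowl_center below 0.05 m and z of ball_a_center in the frame of bowl_center below 0.042 m) and (z of ball_b_center in the frame of cup_center below 0.02 m and distance between ball_b_center and cup_center below 0.027 m)) or ((horizontal distance between ball_b_center and bowl_center below 0.05 m and z of ball_b_center in the frame of bowl_center below 0.042 m) and (z of ball_a_center in the frame of cup_center below 0.02 m and distance between ball_a_center and cup_center below 0.027 m))) and angle between cup_center's own z axis and vertical below 0.17 rad and height (world z) of cup_center between 0.036 and 0.048 m and horizontal distance between cup_center and bowl_center above 0.07 m and distance of bowl_center from where it was at the start of the episode below 0.01 m); the robot touches nothing.
It fails at once if both balls are out of the cup (distance between each of ball_a_center, ball_b_center and cup_center above 0.06 m).
It also fails if it takes over 54 s, if anything falls off the work surface, if the arm or the gripper's body presses on something with over 40 N, if the wrist force passes 120 N, or if a joint passes its speed limit or range.

## Working session

There is one attempt and no reset: what is moved stays moved. The work goes in short steps, Python scripts to look and compute and a tool call to move; the robot and the scene stay as the last step left them, time stands still between calls to the robot, and variables do not carry over. Pictures are saved under pics/ and viewed, and the job is handed in when it is done.

Besides the shell and the picture viewer there is one more tool, called after "Request:" as a command line: name --argument value ..., lists and objects as JSON in quotes. servo_tool: Moves the arm, as the interface text tells. Its arguments: {"type":"object","properties":{"rows":{"type":"array"},"grip":{"type":"number"}},"required":["rows"]}

```bash
mkdir -p pics; ls; cat > h.py <<'E'
import numpy as np, cv2
from bench import robot
def snap(n,tag):
    s=robot.snapshot(n); im=np.array(s["pixels"])[:,:,::-1].copy()
    cv2.imwrite(f"pics/{tag}_{n}.png",im); np.savez(f"pics/{tag}_{n}.npz",im=im,K=s["camera_matrix"],T=s["world_from_camera"])
    return im
def load(n,tag):
    d=np.load(f"pics/{tag}_{n}.npz"); return d["im"],d["K"],d["T"]
def ray(K,T,u,v):
    d=T[:3,:3]@np.linalg.solve(K,[u,v,1.]); return T[:3,3],d/np.linalg.norm(d)
def onz(K,T,u,v,z):
    o,d=ray(K,T,u,v); return o+d*(z-o[2])/d[2]
def proj(K,T,p):
    c=T[:3,:3].T@(np.asarray(p,float)-T[:3,3]); q=K@c; return q[:2]/q[2]
E
python3 - <<'E'
from h import *
print(robot.get_obs())
for n in("scene","top"):
    snap(n,"a"); _,K,T=load(n,"a"); print(K.round(1),T.round(3))
E
```

```text
pics
{'time': 0.0, 'joint_positions': array([ 9.96921370e-01,  8.79153289e-02,  1.37223486e+00,  3.24288154e-07,
        1.68361039e+00, -1.03082298e-01]), 'qvel': array([-0.00038058,  0.00133714, -0.0012259 ,  0.00188832, -0.00025268,
       -0.00024037]), 'joint_torque': array([ 7.96990807e-04, -3.40180779e+01, -3.02433336e+01,  7.19688577e-02,
        3.30561830e-02, -1.57610421e-04]), 'tool_pos': array([0.24917072, 0.4897022 , 0.20433571]), 'ee_rot': array([-3.13943627e+00, -2.23399824e-04,  2.67079979e+00]), 'wrist_force': array([ 0.09866795, -0.09656851,  0.18966946]), 'wrist_torque': array([-0.00023532,  0.01269649,  0.01746265]), 'width': 0.09398356144712917}
[[417.    0.  264.7]
 [  0.  417.  187.6]
 [  0.    0.    1. ]] [[-0.149  0.702 -0.696  1.064]
 [ 0.989  0.116 -0.094 -0.018]
 [ 0.015 -0.702 -0.712  0.687]
 [ 0.     0.     0.     1.   ]]
[[417.3   0.  254.6]
 [  0.  417.3 195.1]
 [  0.    0.    1. ]] [[ 0.    -0.985  0.172  0.27 ]
 [-1.    -0.    -0.002 -0.103]
 [ 0.002 -0.172 -0.985  1.019]
 [ 0.     0.     0.     1.   ]]
```

View pics/a_scene.png

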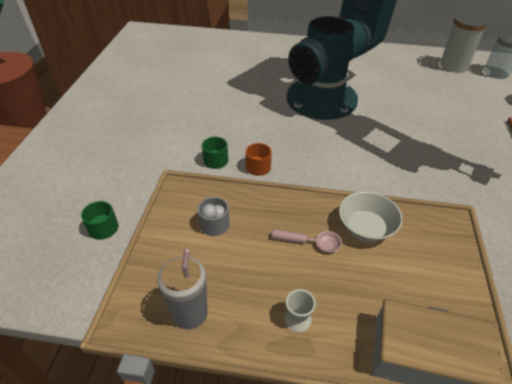

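View pics/a_top.png

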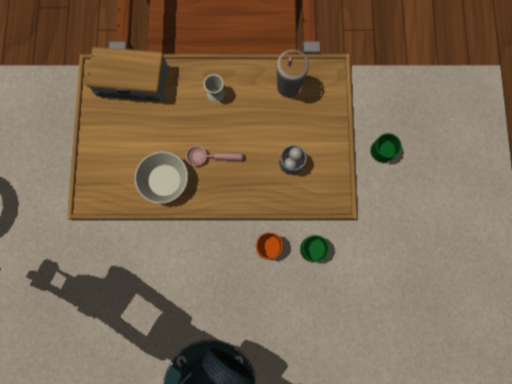

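The job's cup is the grey one at scene (213,216) / top (293,159), with two balls in it. The others are the green cups at scene (215,152) and (100,220), the orange cup (258,158), the grey straw cup (185,292, tall) and the egg cup (299,310). I'll confirm this in a crop.

```bash
python3 - <<'E'
from h import *
a,K,T=load("scene","a"); b,_,_=load("top","a")
c1=cv2.resize(a[180:260,170:270],None,fx=4,fy=4,interpolation=cv2.INTER_CUBIC)
c2=cv2.resize(b[130:210,240:340],None,fx=4,fy=4,interpolation=cv2.INTER_CUBIC)
d1=cv2.resize(a[180:260,265:415],None,fx=2.667,fy=4,interpolation=cv2.INTER_CUBIC)
d2=cv2.resize(b[140:220,110:260],None,fx=2.667,fy=4,interpolation=cv2.INTER_CUBIC)
hh=280
f=lambda i:cv2.resize(i,(400,hh))
cv2.imwrite("pics/crop1.png",np.vstack([np.hstack([f(c1),f(c2)]),np.hstack([f(d1),f(d2)])]))
E
```

```text
(no output)
```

View pics/crop1.png

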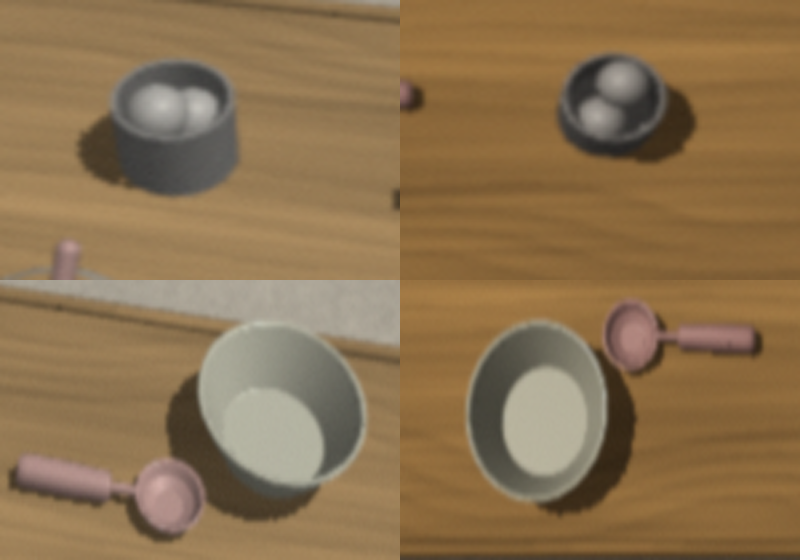

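```bash
python3 - <<'E'
from h import *
from scipy.optimize import least_squares
def hull(n,box):
    im,K,T=load(n,"a"); x0,y0,x1,y1=box
    hsv=cv2.cvtColor(im,cv2.COLOR_BGR2HSV); m=np.zeros(im.shape[:2],np.uint8)
    m[y0:y1,x0:x1]=(hsv[y0:y1,x0:x1,1]<75)*255
    c=max(cv2.findContours(m,0,1)[0],key=cv2.contourArea)
    return c[:,0,:],K,T,m
out=[]
for name,bx in(("cup",{"scene":(185,185,245,245),"top":(270,138,318,182)}),("bowl",{"scene":(330,186,410,252),"top":(125,145,192,210)})):
    for n in bx:
        c,K,T,m=hull(n,bx[n]); im=load(n,"a")[0]; cv2.drawContours(im,[c[:,None]],-1,(0,0,255),1)
        x0,y0,x1,y1=bx[n]; out.append(cv2.resize(im[y0:y1,x0:x1],(300,260),interpolation=0))
        print(name,n,c.min(0),c.max(0),cv2.contourArea(c))
        # rim ellipse: hull points on z plane of rim; use upper-edge circle fit
        z=.068 if name=="cup" else .058
        P=np.array([onz(K,T,u+.0,v+.0,z)[:2] for u,v in c]); R=.031 if name=="cup" else .063
        f=lambda q:np.hypot(*(P-q).T)-R
        s=least_squares(f,np.median(P,0),loss="soft_l1",f_scale=.001)
        r=f(s.x); print(" rim centre",s.x.round(4),"inlier frac",(abs(r)<.002).mean())
cv2.imwrite("pics/masks.png",np.vstack([np.hstack(out[:2]),np.hstack(out[2:])]))
# spoon
for n in("scene","top"):
    im,K,T=load(n,"a"); hsv=cv2.cvtColor(im,cv2.COLOR_BGR2HSV)
    m=((hsv[...,0]>168)|(hsv[...,0]<6))&(hsv[...,1]>30)&(hsv[...,1]<110)&(hsv[...,2]>110)
    m=m.astype(np.uint8)*255
    for c in sorted(cv2.findContours(m,0,2)[0],key=cv2.contourArea)[-3:]:
        print(n,cv2.contourArea(c),[onz(K,T,*p,.022)[:2].round(3).tolist() for p in cv2.boxPoints(cv2.minAreaRect(c))])
im,K,T=load("top","a")
for p in [(72,217),(356,217),(350,56),(80,56),(165,100),(95,95),(213,90),(290,90)]: print(p,onz(K,T,*p,.02).round(3))
E
```

```text
cup scene [197 197] [229 235] 1007.0
 rim centre [ 0.5485 -0.1883] inlier frac 0.18518518518518517
cup top [280 146] [306 173] 564.5
 rim centre [ 0.5227 -0.194 ] inlier frac 0.6103896103896104
bowl scene [330 186] [409 242] 2971.5
 rim centre [0.471  0.1185] inlier frac 0.1198501872659176
bowl top [135 152] [187 202] 2081.5
 rim centre [0.4821 0.1158] inlier frac 0.6598639455782312
scene 41.0 [[0.658, -0.224], [0.607, -0.236], [0.606, -0.228], [0.657, -0.216]]
scene 184.0 [[0.548, -0.072], [0.53, -0.072], [0.532, -0.004], [0.55, -0.005]]
scene 302.5 [[0.544, 0.012], [0.502, 0.039], [0.537, 0.071], [0.576, 0.044]]
top 0.0 [[0.8, -0.196], [0.8, -0.196], [0.798, -0.193], [0.798, -0.193]]
top 86.0 [[0.548, -0.007], [0.548, -0.071], [0.538, -0.071], [0.538, -0.007]]
top 186.5 [[0.536, 0.064], [0.572, 0.043], [0.552, 0.01], [0.516, 0.031]]
(72, 217) [0.391 0.335 0.02 ]
(356, 217) [ 0.392 -0.349  0.02 ]
(350, 56) [ 0.81  -0.351  0.02 ]
(80, 56) [0.809 0.346 0.02 ]
(165, 100) [0.689 0.122 0.02 ]
(95, 95) [0.703 0.3   0.02 ]
(213, 90) [0.716 0.001 0.02 ]
(290, 90) [ 0.717 -0.194  0.02 ]
```

View pics/masks.png

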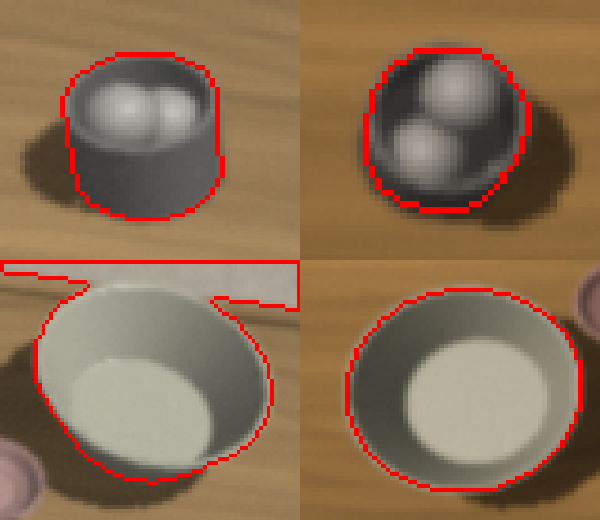

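```bash
python3 - <<'E'
from h import *
from scipy.optimize import least_squares
# tangent-extremes fit: project model circles; solve cup xy from image extents of the rim (left,right,top edges)
th=np.linspace(0,2*np.pi,120)
def ext(n,xy,z,R):
    _,K,T=load(n,"a"); q=np.array([proj(K,T,[xy[0]+R*np.cos(t),xy[1]+R*np.sin(t),z]) for t in th])
    return q[:,0].min(),q[:,0].max(),q[:,1].min(),q[:,1].max()
def run(name,R,z,meas,x0):
    for ks in ([k] for k in meas):
        pass
    def f(xy,ks): return np.concatenate([[ (e-m) for e,m in zip(ext(n,xy,z,R),meas[n]) if m is not None] for n in ks])
    for ks in (["scene"],["top"],["scene","top"]):
        s=least_squares(f,x0,args=(ks,)); print(name,ks,s.x.round(4),f(s.x,ks).round(1))
run("cup",.031,.068,{"scene":(197,229,196.5,None),"top":(280,307,145.7,None)},[.53,-.19])
run("bowl",.063,.058,{"scene":(339.5,402,None,None),"top":(135,188,152,203)},[.48,.116])
o,K,T=load("scene","a")
E
```

```text
cup ['scene'] [ 0.5305 -0.193 ] [ 0.3 -0.3  0. ]
cup ['top'] [ 0.5243 -0.1958] [ 0.3 -0.3  0. ]
cup ['scene', 'top'] [ 0.5267 -0.1946] [ 0.  -0.7 -1.4 -0.2 -0.8 -1. ]
bowl ['scene'] [0.4636 0.1196] [-0. -0.]
bowl ['top'] [0.4812 0.1149] [-0.3  0.3 -0.7  0.6]
bowl ['scene', 'top'] [0.4813 0.1174] [-1.3 -0.4 -1.3 -0.8 -0.7  0.6]
```

The crop shows the grey steel cup with two bright balls at scene (213,216) and top (293,159), so that is the one. The cup is at about (0.527, -0.1945) and the bowl at about (0.481, 0.116). The tool can only yaw, so I'll pivot the cup inside the grasp by pressing its lower wall on the bowl rim. To right it, I'll press the lip on the rim.

Request:
servo_tool --rows '[[[-1,-0.86,0],0],[[-1,-0.86,0],0],[[-1,-0.86,0],0]]' --grip -1

```text
time: 0.35
tool_pos: [0.2901, 0.3898, 0.2047]
ee_rot: [-3.139, 0.001, 2.67]
wrist_force: [0.6, -0.1, -0.7]
width: 0.094
```

Request:
servo_tool --rows '[[[-1,-0.86,0],0],[[-1,-0.86,0],0],[[-1,-0.86,0],0]]'

```text
time: 0.6
tool_pos: [0.3303, 0.2917, 0.2051]
ee_rot: [-3.14, 0.001, 2.669]
wrist_force: [0.2, 0.7, -0.9]
width: 0.0944
```

Request:
servo_tool --rows '[[[-1,-0.86,0],0],[[-1,-0.86,0],0],[[-1,-0.86,0],0]]'

```text
time: 0.85
tool_pos: [0.3703, 0.1941, 0.2051]
ee_rot: [-3.14, 0.001, 2.668]
wrist_force: [1.3, 0.1, -0.2]
width: 0.0942
```

Request:
servo_tool --rows '[[[-1,-0.86,0],0],[[-1,-0.86,0],0],[[-1,-0.86,0],0]]'

```text
time: 1.1
tool_pos: [0.4104, 0.0964, 0.205]
ee_rot: [-3.14, 0.001, 2.668]
wrist_force: [0.9, -0.4, -1.1]
width: 0.0938
```

Request:
servo_tool --rows '[[[-1,-0.86,0],0],[[-1,-0.86,0],0],[[-1,-0.86,0],0]]'

```text
time: 1.35
tool_pos: [0.4505, -0.0014, 0.2049]
ee_rot: [-3.14, 0.0, 2.668]
wrist_force: [0.5, 0.1, 0.6]
width: 0.0941
```

Request:
servo_tool --rows '[[[-1,-0.86,0],0.1],[[-1,-0.86,0],0.2],[[-1,-0.86,0],0.25],[[-1,-0.86,0],0.3],[[-1,-0.86,0],0.35],[[-1,-0.86,0],0.4],[[-1,-0.86,0],0.5],[[-1,-0.86,0],0.55],[[-1,-0.86,0],0.6],[[-1,-0.86,0],0.65],[[-1,-0.86,0],0.7],[[-1,-0.86,0],0.7]]'

```text
time: 2.35
tool_pos: [0.4897, -0.0954, 0.2049]
ee_rot: [-3.141, -0.0, 1.57]
wrist_force: [0.6, -0.1, -0.5]
width: 0.0939
```

Request:
servo_tool --rows '[[[-1,0.46,0],0],[[-1,0.46,0],0],[[-1,0.46,0.5],0],[[-1,0.46,0.5],0]]'

```text
time: 2.68
tool_pos: [0.5231, -0.1756, 0.157]
ee_rot: [-3.128, -0.006, 1.57]
wrist_force: [-0.8, 1.6, -2.1]
width: 0.0941
```

Request:
servo_tool --rows '[[[-0.24,0,0],0],[[-0.24,0,0.25],0],[[-0.24,0,0.25],0],[[-0.24,0,0.25],0]]'

```text
time: 3.02
tool_pos: [0.5259, -0.1935, 0.1449]
ee_rot: [-3.139, -0.002, 1.573]
wrist_force: [0.6, 0.1, 0.5]
width: 0.0941
```

```bash
python3 - <<'E'
from h import *
a=snap("scene","b"); b=snap("top","b"); o=robot.get_obs(); print(o["tool_pos"],o["ee_rot"])
cv2.imwrite("pics/b.png",np.hstack([cv2.resize(a[100:260,130:330],(400,320)),cv2.resize(b[80:240,190:390],(400,320))]))
E
```

```text
[ 0.52707729 -0.19390277  0.14663906] [ 3.14075520e+00 -3.90479075e-05  1.57273354e+00]
```

View pics/b.png

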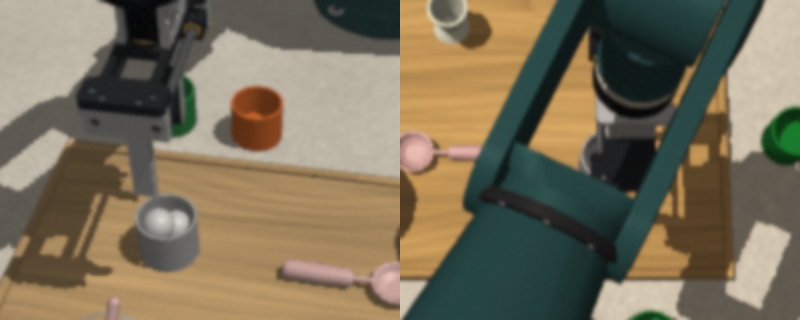

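The gripper is above the cup, with the near finger just behind the cup's rim in the scene crop. Next I descend.

Request:
servo_tool --rows '[[[0,0,0.35],0],[[0,0,0.7],0],[[0,0,1],0],[[0,0,1],0]]'

```text
time: 3.45
tool_pos: [0.5239, -0.1925, 0.0612]
ee_rot: [-3.134, -0.004, 1.573]
wrist_force: [-0.5, -0.1, -1.3]
width: 0.0939
```

Request:
servo_tool --rows '[[[0,0,0.15],0],[[0,0,0.3],0],[[0,0,0.44],0],[[0,0,0.44],0],[[0,0,0.44],0]]'

```text
time: 3.87
tool_pos: [0.5267, -0.1945, 0.03]
ee_rot: [-3.141, -0.0, 1.571]
wrist_force: [-0.1, -0.7, 0.6]
width: 0.0938
```

Request:
servo_tool --rows '[[[0,0,0],0],[[0,0,0],0],[[0,0,0],0],[[0,0,0],0],[[0,0,0],0],[[0,0,0],0],[[0,0,0],0],[[0,0,0],0]]' --grip 1

```text
time: 4.53
tool_pos: [0.5278, -0.1949, 0.0309]
ee_rot: [3.139, 0.001, 1.571]
wrist_force: [2.6, -1.2, 0.2]
width: 0.0607
```

```bash
python3 - <<'E'
from h import *
a=snap("scene","c");o=robot.get_obs(); print(o["tool_pos"],o["width"],o["wrist_force"],o["wrist_torque"])
cv2.imwrite("pics/c.png",cv2.resize(a[120:280,130:330],(800,600)))
E
```

```text
[ 0.52777234 -0.19494505  0.03086091] 0.06121531163687711 [ 2.55533089e+00 -4.15309345e-04  9.60106446e-01] [-0.15121142 -0.45487252 -0.02152459]
```

View pics/c.png

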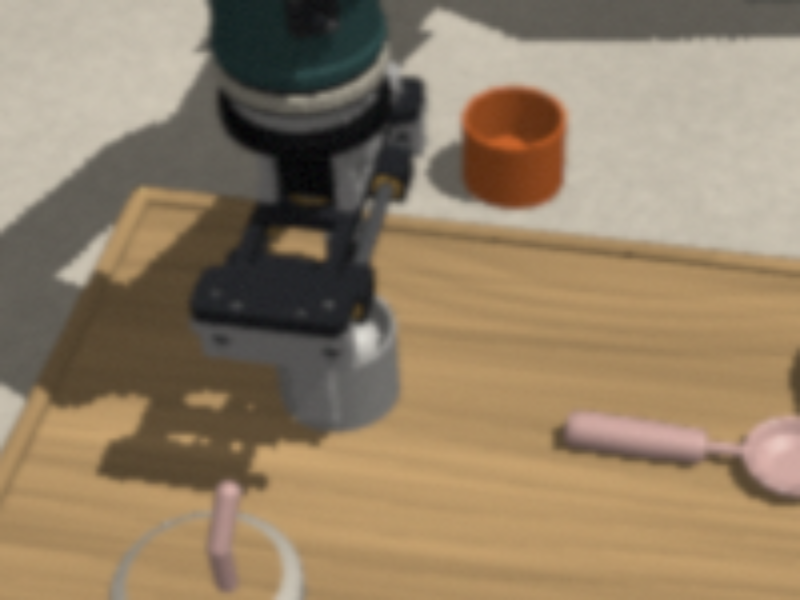

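Request:
servo_tool --rows '[[[0,0,-0.15],0],[[0,0,-0.3],0],[[0,0,-0.4],0],[[0,0,-0.4],0],[[0,0,-0.4],0]]'

```text
time: 5.0
tool_pos: [0.5271, -0.1948, 0.0632]
ee_rot: [3.14, 0.001, 1.571]
wrist_force: [-0.6, 0.2, -3.3]
width: 0.0609
```

Request:
servo_tool --rows '[[[0.2,-0.1,0],0],[[0.4,-0.3,0],0],[[0.6,-0.4,0],0],[[0.8,-0.58,0],0],[[1,-0.58,0],0],[[1,-0.58,0],0]]'

```text
time: 5.5
tool_pos: [0.4789, -0.1118, 0.0613]
ee_rot: [-3.139, -0.003, 1.573]
wrist_force: [-0.0, 1.5, -2.9]
width: 0.0611
```

Request:
servo_tool --rows '[[[0.2,0,0],0],[[0.4,0,0],0],[[0.6,0,0],0],[[0.8,0,0],0],[[1,0,0],0],[[1,0,0],0],[[1,0,0],0]]'

```text
time: 6.08
tool_pos: [0.4804, -0.0348, 0.0619]
ee_rot: [-3.141, 0.001, 1.573]
wrist_force: [0.5, 0.6, -3.7]
width: 0.0611
```

```bash
python3 - <<'E'
from h import *
a=snap("scene","d");b=snap("top","d");o=robot.get_obs(); print(o["time"],o["tool_pos"],o["width"],o["wrist_force"],o["wrist_torque"])
cv2.imwrite("pics/d.png",np.hstack([cv2.resize(a[100:280,220:420],(400,360)),cv2.resize(b[80:260,100:300],(400,360))]))
E
```

```text
6.1833 [ 0.48044615 -0.03555993  0.06208896] 0.06116089052490946 [-0.45549306 -1.27613471 -3.46098506] [-0.02811589  0.03721753 -0.01810048]
```

View pics/d.png

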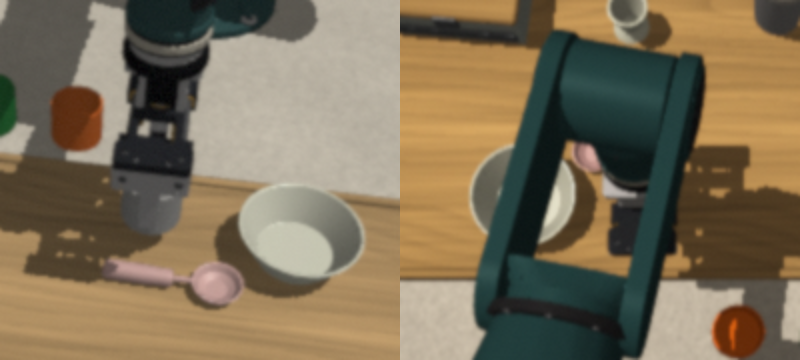

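Request:
servo_tool --rows '[[[0.15,0,0],0],[[0.3,0,0],0],[[0.45,0,0],0],[[0.6,0,0],0],[[0.67,0,0],0],[[0.67,0,0],0],[[0.67,0,0],0]]'

```text
time: 6.77
tool_pos: [0.4803, 0.0194, 0.0623]
ee_rot: [-3.142, 0.0, 1.573]
wrist_force: [-0.1, -0.2, -4.1]
width: 0.061
```

Request:
servo_tool --rows '[[[0.02,0,0],0],[[0.04,0,-0.02],0],[[0.06,0,-0.04],0],[[0.08,0,-0.06],0],[[0.08,0,-0.06],0]]'

```text
time: 7.18
tool_pos: [0.4805, 0.0246, 0.0675]
ee_rot: [3.141, 0.002, 1.571]
wrist_force: [-0.9, -1.0, -3.8]
width: 0.0611
```

```bash
cat > see.py <<'E'
import sys
from h import *
t=sys.argv[1]; a=snap("scene",t); o=robot.get_obs(); print(o["time"],o["tool_pos"].round(4),o["width"].round(4),o["wrist_force"].round(1),o["wrist_torque"].round(2))
cv2.imwrite(f"pics/{t}.png",cv2.resize(a[140:260,290:430],(700,600),interpolation=cv2.INTER_CUBIC))
E
python3 see.py e
```

```text
Traceback (most recent call last):
  File "see.py", line 3, in <module>
    t=sys.argv[1]; a=snap("scene",t); o=robot.get_obs(); print(o["time"],o["tool_pos"].round(4),o["width"].round(4),o["wrist_force"].round(1),o["wrist_torque"].round(2))
                                                                                                ^^^^^^^^^^^^^^^^
AttributeError: 'float' object has no attribute 'round'
```

```bash
sed -i 's/o\["width"\].round(4)/round(o["width"],4)/' see.py; python3 see.py e
```

```text
7.2833 [0.4805 0.0246 0.0674] 0.061 [-1.1 -2.3 -3.1] [-0.5   0.18  0.07]
```

View pics/e.png

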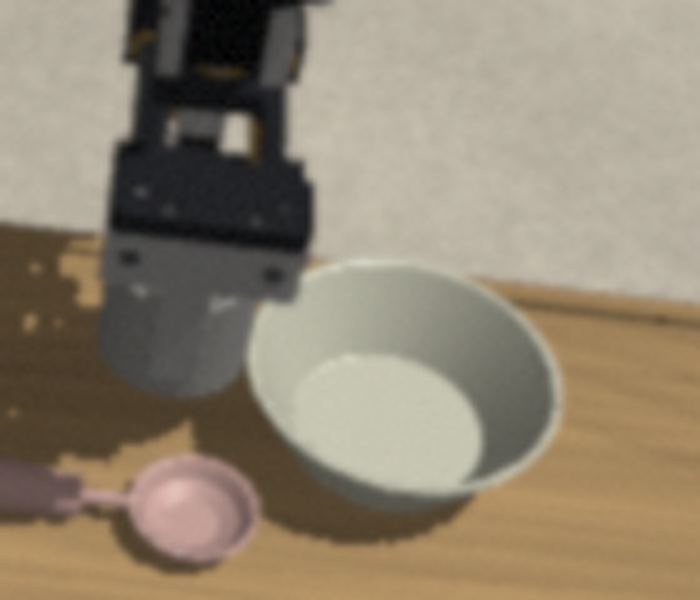

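The cup hangs from the gripper with its right wall at the bowl's left rim, around (250,350) in the crop. A wrist torque is building, so there is contact. I'll lower slightly and push on.

Request:
servo_tool --rows '[[[-0.02,0,0.04],0],[[-0.02,0,0.07],0],[[0.02,0,0.07],0],[[0.04,0,0.07],0],[[0.06,0,0.06],0],[[0.08,0,0.05],0],[[0.08,0,0.05],0]]'

```text
time: 7.87
tool_pos: [0.4799, 0.0271, 0.0625]
ee_rot: [-3.14, 0.01, 1.571]
wrist_force: [-0.5, -11.9, -4.6]
width: 0.0609
```

```bash
python3 see.py f
```

```text
7.9167 [0.4799 0.0271 0.0624] 0.061 [ -0.4 -12.   -5.5] [-2.59  0.17  0.04]
```

View pics/f.png

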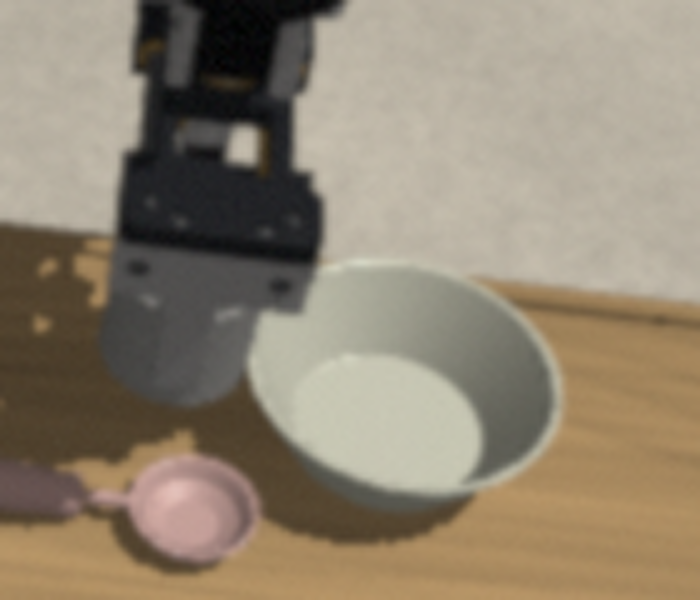

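Request:
servo_tool --rows '[[[0.03,0,-0.02],0],[[0.06,0,-0.03],0],[[0.09,0,-0.05],0],[[0.12,0,-0.06],0],[[0.12,0,-0.06],0]]'

```text
time: 8.33
tool_pos: [0.4781, 0.0365, 0.0665]
ee_rot: [-3.136, 0.011, 1.571]
wrist_force: [-3.6, -13.0, -3.7]
width: 0.0599
```

```bash
python3 see.py g
```

```text
8.3833 [0.4781 0.0364 0.0665] 0.0606 [ -3.  -13.1  -4.7] [-2.71  0.81  0.12]
```

View pics/g.png

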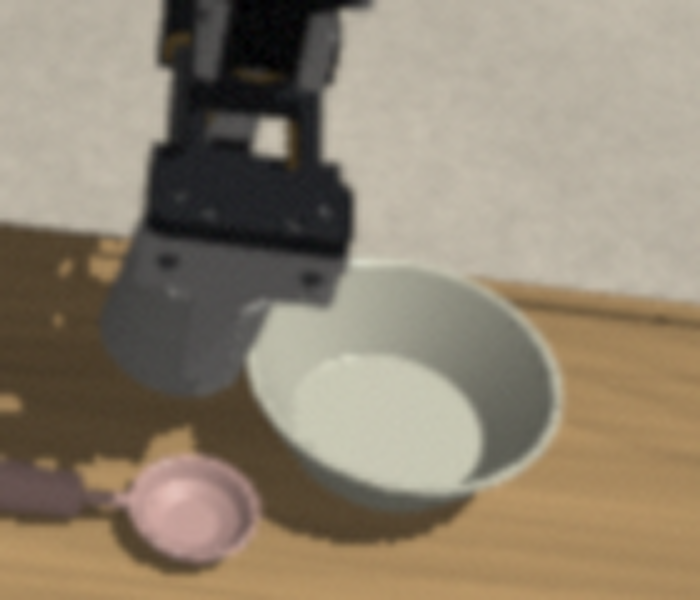

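Request:
servo_tool --rows '[[[0.02,0.01,-0.04],0],[[0.04,0.01,-0.07],0],[[0.07,0.02,-0.09],0],[[0.1,0.02,-0.1],0],[[0.12,0.02,-0.1],0],[[0.12,0.02,-0.1],0]]'

```text
time: 8.88
tool_pos: [0.4784, 0.0479, 0.0729]
ee_rot: [-3.132, 0.007, 1.571]
wrist_force: [-3.8, -8.7, -8.7]
width: 0.0603
```

```bash
python3 see.py i
```

```text
8.9333 [0.4784 0.0479 0.0729] 0.0601 [-3.4 -8.2 -9.4] [-1.83  0.82  0.03]
```

View pics/i.png

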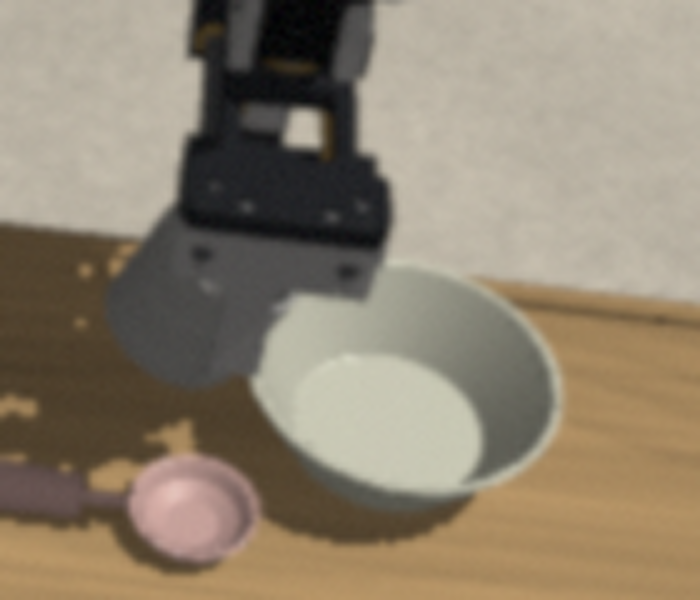

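Request:
servo_tool --rows '[[[0.03,0.01,-0.01],0],[[0.06,0.01,-0.02],0],[[0.09,0.02,-0.02],0],[[0.1,0.02,-0.02],0],[[0.1,0.02,-0.02],0]]'

```text
time: 9.35
tool_pos: [0.4791, 0.0569, 0.075]
ee_rot: [-3.13, 0.005, 1.571]
wrist_force: [-6.9, -6.3, -5.3]
width: 0.0602
```

```bash
python3 see.py j
```

```text
9.4 [0.479  0.0569 0.0749] 0.0604 [-6.4 -6.  -4.3] [-1.36  1.43 -0.01]
```

View pics/j.png

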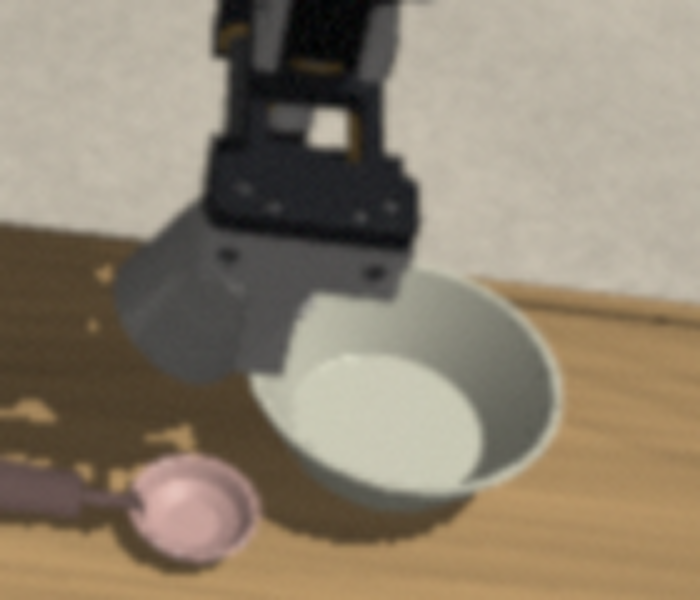

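Request:
servo_tool --rows '[[[0.02,0,0],0],[[0.04,0,0],0],[[0.06,0,0],0],[[0.06,0,0],0],[[0.06,0,0],0]]'

```text
time: 9.82
tool_pos: [0.4793, 0.0622, 0.0753]
ee_rot: [-3.131, 0.004, 1.571]
wrist_force: [-6.8, -4.9, -2.9]
width: 0.0604
```

```bash
python3 see.py k
```

```text
9.8667 [0.4793 0.0622 0.0753] 0.0593 [-5.4 -4.8 -4. ] [-1.12  1.37 -0.03]
```

View pics/k.png

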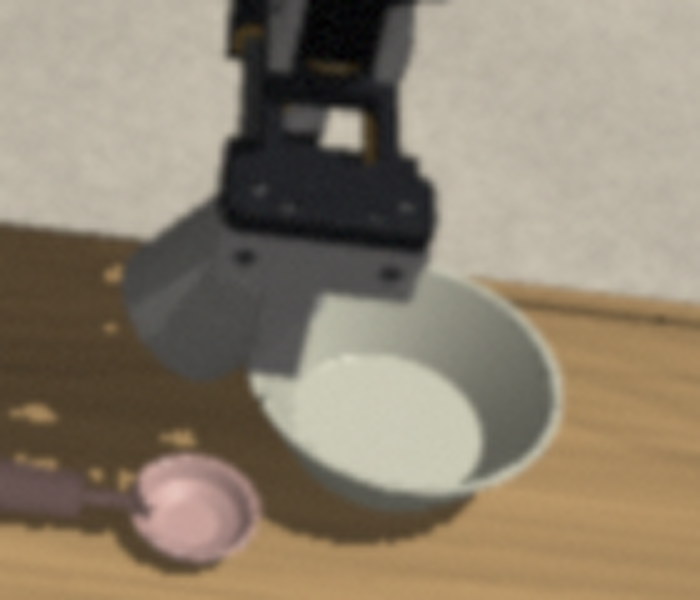

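Request:
servo_tool --rows '[[[0.02,0,0.01],0],[[0.04,0,0.01],0],[[0.05,0,0.02],0],[[0.05,0,0.02],0],[[0.05,0,0.02],0]]'

```text
time: 10.28
tool_pos: [0.4797, 0.0665, 0.0749]
ee_rot: [-3.132, 0.003, 1.571]
wrist_force: [-6.4, -4.3, 0.5]
width: 0.0599
```

```bash
python3 see.py l
```

```text
10.3333 [0.4797 0.0665 0.0749] 0.0599 [-7.7 -3.9  1.3] [-1.04  1.72 -0.1 ]
```

View pics/l.png

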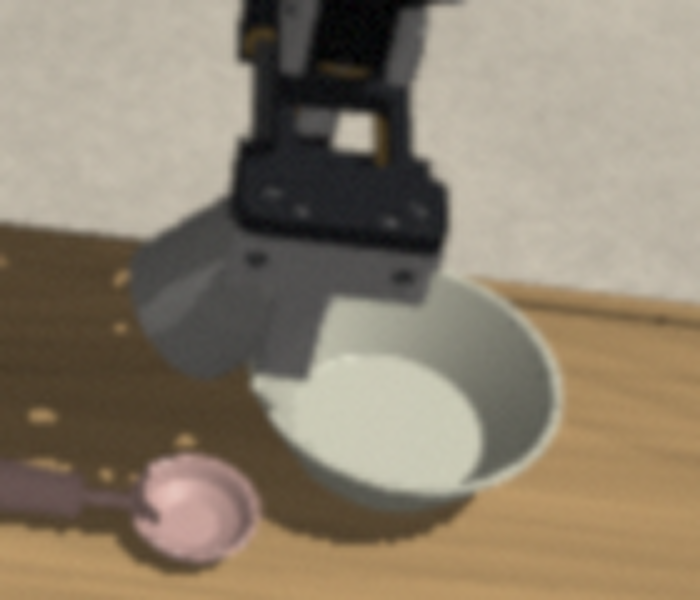

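```bash
python3 - <<'E'
from h import *
_,K,T=load("scene","l")
for th in range(30,95,5):
    t=np.radians(th);p=np.array([.505,.05,.085]);a=np.array([0,np.sin(t),np.cos(t)])*.02
    d=proj(K,T,p+a)-proj(K,T,p-a); print(th,np.degrees(np.arctan2(-d[1],d[0])).round(1))
E
```

```text
30 39.8
35 34.7
40 30.0
45 25.6
50 21.4
55 17.5
60 13.7
65 10.1
70 6.6
75 3.2
80 -0.1
85 -3.5
90 -6.8
```

```bash
python3 - <<'E'
from h import *
im,K,T=load("scene","l")
P=np.array([.4797,.0665,.0939])
ph=np.linspace(0,2*np.pi,60)
for th in(40,45,50,55,60,65,70):
  for h in(30,34,38):
    t=np.radians(th);a=np.array([0,np.sin(t),np.cos(t)]);e=np.array([0,np.cos(t),-np.sin(t)])
    q=np.array([proj(K,T,P-h/1e3*a+.031*(np.cos(f)*e+np.sin(f)*np.array([1,0,0]))) for f in ph])
    i=q[:,0].argmin();j=q[:,1].argmax(); C=(q-[290,140])*5
    print(th,h,"left",C[i].round(),"low",C[j].round())
cv2.imwrite("pics/l2.png",cv2.resize(im[165:225,300:370],(700,600),interpolation=cv2.INTER_CUBIC))
# contrast stretch
z=cv2.imread("pics/l2.png"); cv2.imwrite("pics/l2.png",cv2.convertScaleAbs(z,alpha=1.8))
E
```

```text
40 30 left [174. 275.] low [256. 384.]
40 34 left [167. 280.] low [249. 388.]
40 38 left [159. 285.] low [241. 392.]
45 30 left [175. 269.] low [249. 382.]
45 34 left [167. 273.] low [241. 385.]
45 38 left [159. 277.] low [233. 389.]
50 30 left [177. 262.] low [242. 379.]
50 34 left [168. 266.] low [233. 383.]
50 38 left [160. 270.] low [225. 386.]
55 30 left [179. 256.] low [238. 377.]
55 34 left [170. 259.] low [229. 380.]
55 38 left [161. 269.] low [220. 382.]
60 30 left [183. 256.] low [231. 374.]
60 34 left [173. 259.] low [222. 376.]
60 38 left [164. 261.] low [213. 378.]
65 30 left [187. 250.] low [225. 370.]
65 34 left [177. 252.] low [215. 372.]
65 38 left [167. 254.] low [205. 374.]
70 30 left [192. 244.] low [219. 367.]
70 34 left [181. 246.] low [209. 368.]
70 38 left [171. 247.] low [199. 369.]
```

View pics/l2.png

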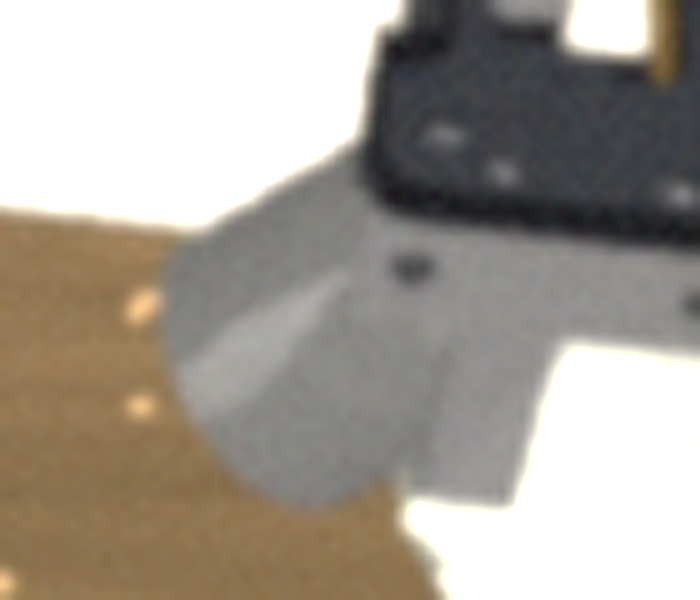

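The foot ellipse has its left edge at crop (132,280) and its low point at (205,378). That puts the tilt near 45°, with the cup slid about 16 mm back in the pads. It's still held and the contact lever is now long, so I'll keep rotating about the rim contact.

Request:
servo_tool --rows '[[[0.02,0,0.01],0],[[0.04,0,0.02],0],[[0.06,0,0.03],0],[[0.08,0,0.04],0],[[0.08,0,0.04],0]]'

```text
time: 10.75
tool_pos: [0.4807, 0.074, 0.0731]
ee_rot: [-3.135, 0.001, 1.571]
wrist_force: [-7.0, -2.4, 4.2]
width: 0.0601
```

```bash
python3 see.py m
```

```text
10.8 [0.4808 0.0739 0.0731] 0.0596 [-7.  -1.5  5.8] [-0.59  1.72 -0.18]
```

View pics/m.png

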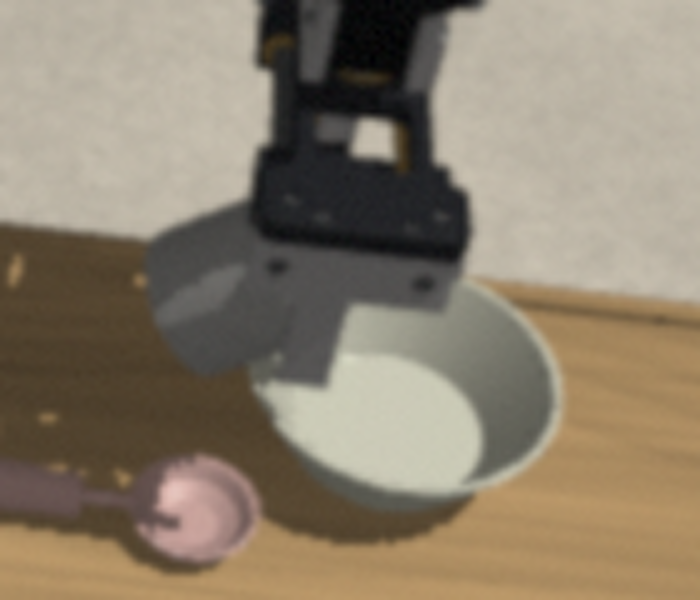

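Request:
servo_tool --rows '[[[0.02,0,0.02],0],[[0.04,0,0.03],0],[[0.06,0,0.05],0],[[0.07,0,0.06],0],[[0.07,0,0.06],0]]'

```text
time: 11.22
tool_pos: [0.4818, 0.0812, 0.0698]
ee_rot: [-3.138, -0.002, 1.571]
wrist_force: [-7.7, 0.8, 10.6]
width: 0.0594
```

```bash
python3 see.py n
```

```text
11.2667 [0.4818 0.0811 0.0698] 0.0595 [-6.8  1.4  9.6] [ 0.02  1.74 -0.15]
```

View pics/n.png

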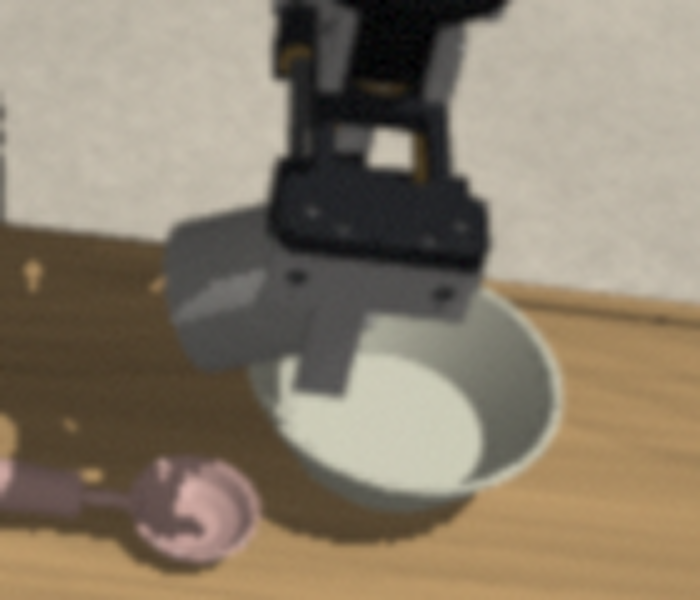

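Request:
servo_tool --rows '[[[0.02,0,0.02],0],[[0.04,0,0.03],0],[[0.05,0,0.05],0],[[0.05,0,0.05],0],[[0.05,0,0.05],0]]'

```text
time: 11.68
tool_pos: [0.4828, 0.0861, 0.0666]
ee_rot: [-3.141, -0.004, 1.572]
wrist_force: [-7.8, 3.2, 11.3]
width: 0.0591
```

```bash
python3 see.py o
```

```text
11.7333 [0.4829 0.0861 0.0667] 0.0598 [-6.5  2.9 11.4] [ 0.45  1.55 -0.24]
```

View pics/o.png

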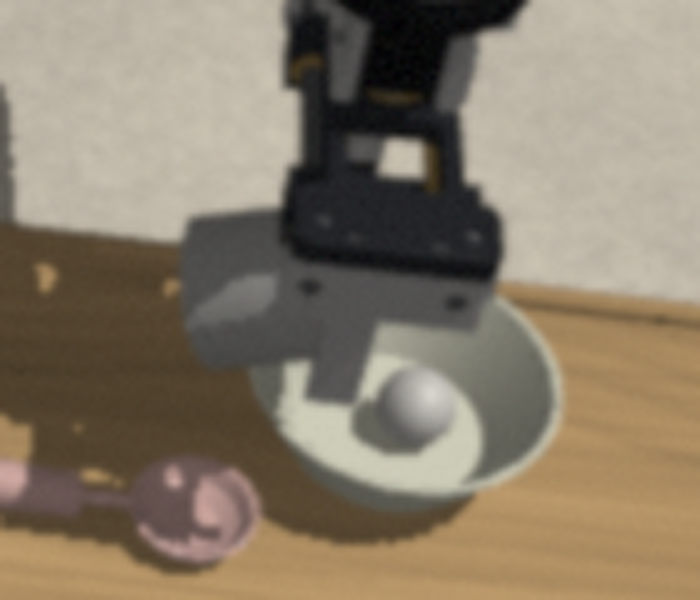

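Exactly one ball lies in the bowl, at crop (417,405), with the cup at about 70°. I stop tipping here. To right the cup, I'll lift it, put the foot's lower edge just inside the near rim, and draw back so the rim pushes the foot under.

Request:
servo_tool --rows '[[[0,0,-0.05],0],[[0,0,-0.1],0],[[0,0,-0.15],0],[[0.05,0,-0.15],0],[[0.1,0,-0.15],0],[[0.17,0,-0.15],0],[[0.17,0,-0.15],0],[[0.17,0,-0.15],0]]'

```text
time: 12.4
tool_pos: [0.4833, 0.0978, 0.0755]
ee_rot: [-3.141, -0.0, 1.572]
wrist_force: [0.1, 0.2, -2.4]
width: 0.0595
```

```bash
python3 see.py p
```

```text
12.45 [0.4834 0.0975 0.0755] 0.06 [ 0.5 -0.4 -2.2] [0.03 0.05 0.01]
```

View pics/p.png

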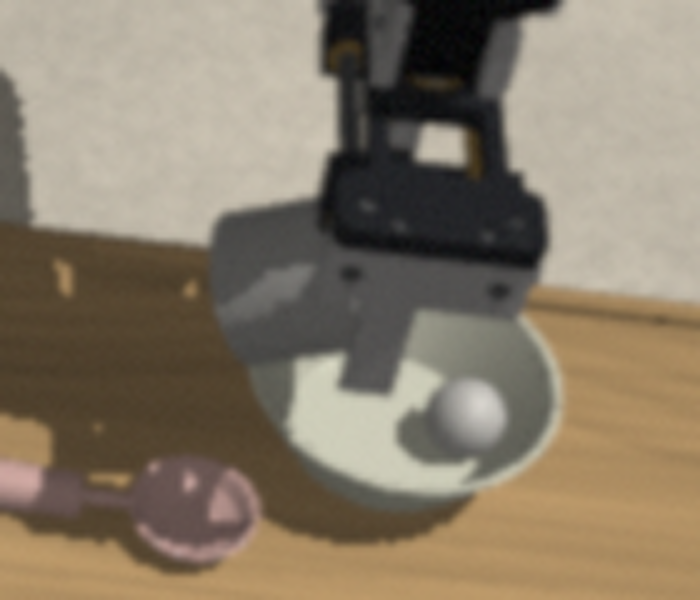

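```bash
python3 - <<'E'
from h import *
_,K,T=load("scene","p")
for c in [(213,225),(240,362),(330,200),(350,345),(470,413)]:
    o,d=ray(K,T,290+c[0]/5,140+c[1]/5); t=(.4834-o[0])/d[0]; print(c,(o+t*d).round(4), (o+d*(.038-o[2])/d[2]).round(3))
# foot-rim model: foot centre and tilt from its left/low extremes, x known
th=np.linspace(0,2*np.pi,180)
for tl in (60,65,70,75):
  t=np.radians(tl);e=np.array([0,np.cos(t),-np.sin(t)])
  from scipy.optimize import least_squares
  def ex(q):
    p=np.array([proj(K,T,np.array([.4834,q[0],q[1]])+.031*(np.cos(f)*e+np.sin(f)*np.array([1,0,0]))) for f in th]); return (p-[290,140])*5
  def f(q):
    p=ex(q); return [p[:,0].min()-211,p[:,1].max()-362]
  s=least_squares(f,[.05,.085]); p=ex(s.x); print(tl,s.x.round(4),"left row",p[p[:,0].argmin(),1].round(),"low col",p[p[:,1].argmax(),0].round(),"corner",(s.x+.031*e[1:]).round(4))
E
```

```text
(213, 225) [0.4834 0.0347 0.123 ] [0.396 0.043 0.038]
(240, 362) [0.4834 0.0556 0.0471] [0.475 0.057 0.038]
(330, 200) [0.4834 0.0758 0.143 ] [0.371 0.094 0.038]
(350, 345) [0.4834 0.097  0.0651] [0.458 0.102 0.038]
(470, 413) [0.4834 0.1512 0.0331] [0.488 0.15  0.038]
60 [0.05   0.0919] left row 238.0 low col 260.0 corner [0.0655 0.0651]
65 [0.0475 0.092 ] left row 238.0 low col 249.0 corner [0.0606 0.0639]
70 [0.0449 0.0919] left row 238.0 low col 238.0 corner [0.0555 0.0628]
75 [0.0423 0.0916] left row 244.0 low col 227.0 corner [0.0503 0.0617]
```

The cup still holds its ball: the weight is about 2.4 N, which fits the cup plus one ball. The foot corner is at about (y .056, z .063), just over the near rim. I'll move it inside and down.

Request:
servo_tool --rows '[[[0.06,0,0],0],[[0.13,0,0],0],[[0.13,0,0.04],0],[[0.13,0,0.08],0],[[0.13,0,0.12],0],[[0.13,0,0.12],0]]'

```text
time: 12.95
tool_pos: [0.4828, 0.1076, 0.0651]
ee_rot: [-3.14, 0.0, 1.571]
wrist_force: [-0.3, 0.6, -2.8]
width: 0.0596
```

Request:
servo_tool --rows '[[[-0.03,0,0],0],[[-0.06,0,0],0],[[-0.09,0,0],0],[[-0.12,0,0],0],[[-0.15,0,0],0],[[-0.15,0,0],0]]'

```text
time: 13.45
tool_pos: [0.4841, 0.0984, 0.0686]
ee_rot: [3.14, -0.007, 1.571]
wrist_force: [-4.7, 8.8, 5.2]
width: 0.0601
```

```bash
python3 see.py q
```

```text
13.5 [0.4841 0.0984 0.0686] 0.0595 [-2.4  7.7  5.5] [ 1.35  0.62 -0.16]
```

View pics/q.png

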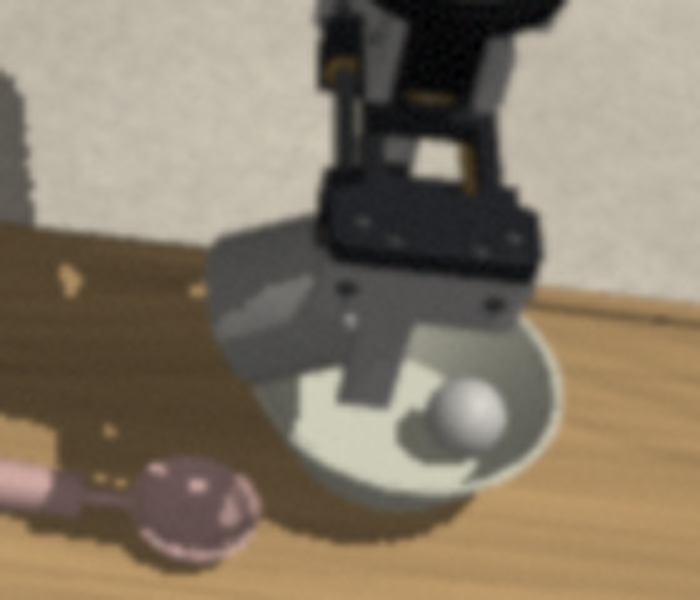

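The force is 7.7 N in y and the silhouette slope has steepened, so the tilt is now about 58°. It is rotating back; I'll continue.

Request:
servo_tool --rows '[[[-0.03,0,0],0],[[-0.06,0,0],0],[[-0.09,0,0],0],[[-0.12,0,0],0],[[-0.12,0,0],0]]'

```text
time: 13.92
tool_pos: [0.4842, 0.0913, 0.0714]
ee_rot: [3.138, -0.011, 1.572]
wrist_force: [-9.4, 13.6, 16.3]
width: 0.0601
```

```bash
python3 see.py r
```

```text
13.9667 [0.4841 0.0914 0.0714] 0.0597 [-7.9 13.5 17.5] [ 2.31  1.64 -0.19]
```

View pics/r.png

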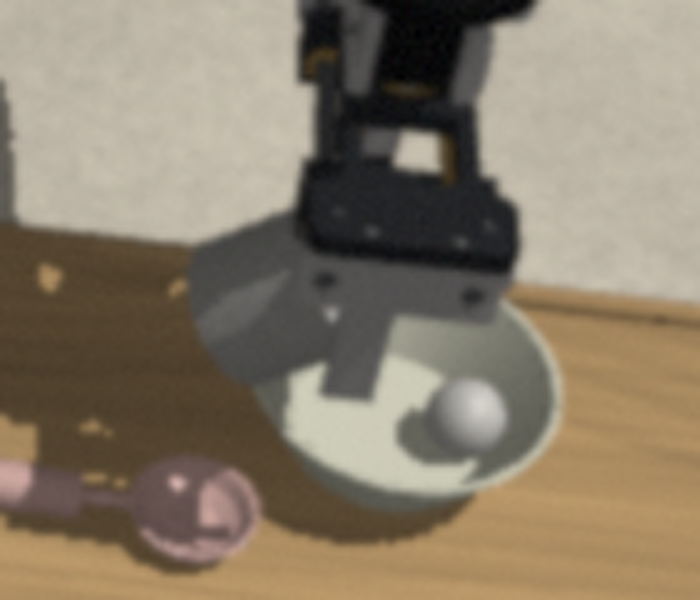

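Tilt is about 48° now (slope 23°). I'll continue back and slightly up.

Request:
servo_tool --rows '[[[-0.03,0,-0.02],0],[[-0.06,0,-0.04],0],[[-0.09,0,-0.05],0],[[-0.12,0,-0.06],0],[[-0.15,0,-0.07],0],[[-0.15,0,-0.07],0]]'

```text
time: 14.47
tool_pos: [0.4832, 0.0759, 0.0758]
ee_rot: [3.141, -0.004, 1.572]
wrist_force: [-7.8, 4.8, 14.0]
width: 0.0599
```

```bash
python3 see.py s
```

```text
14.5167 [0.4832 0.0759 0.0758] 0.0599 [-7.8  6.1 13.8] [ 0.94  1.54 -0.08]
```

View pics/s.png

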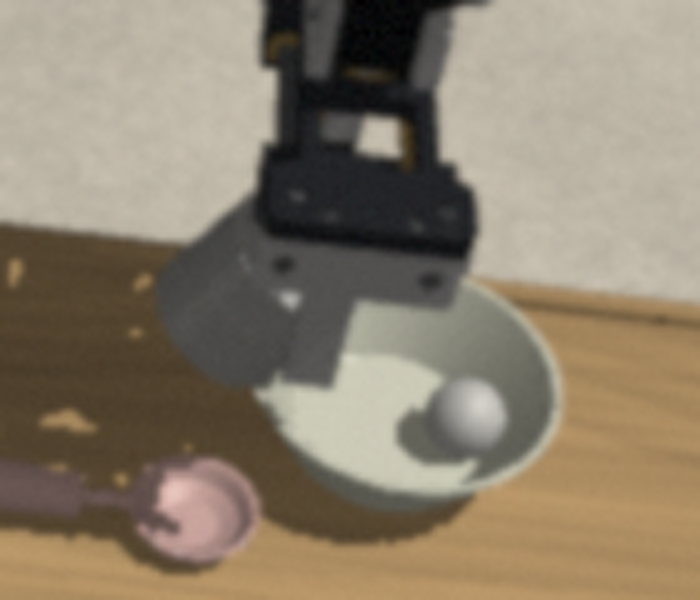

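Tilt is about 30° (slope about 41°). One more nudge, then I'll lift clear.

Request:
servo_tool --rows '[[[-0.03,0,-0.01],0],[[-0.06,0,-0.03],0],[[-0.09,0,-0.04],0],[[-0.12,0,-0.05],0],[[-0.14,0,-0.06],0],[[-0.14,0,-0.06],0]]'

```text
time: 15.02
tool_pos: [0.4843, 0.0627, 0.0776]
ee_rot: [3.14, -0.0, 1.571]
wrist_force: [-1.0, 2.1, 3.5]
width: 0.0596
```

```bash
python3 see.py t
```

```text
15.0667 [0.4843 0.0627 0.0775] 0.0598 [-1.6  1.4  4.2] [0.36 0.32 0.05]
```

View pics/t.png

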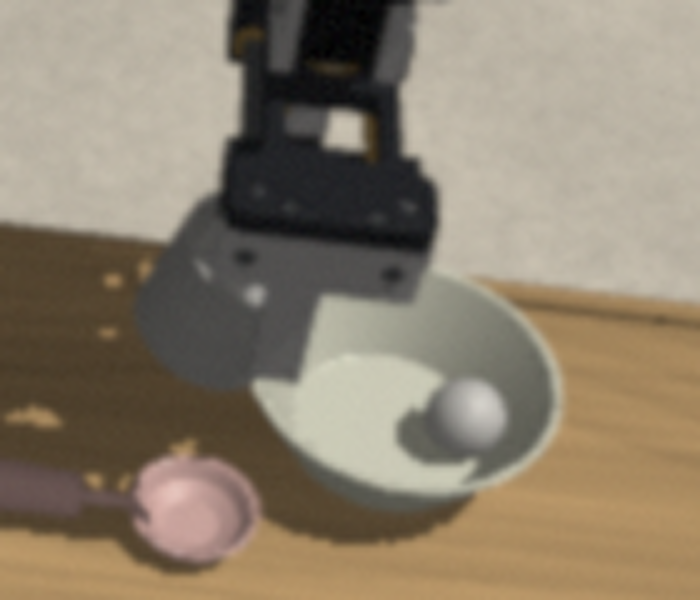

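Tilt is about 20°, the ball in the bowl is at crop (470,413), and the rim load is nearly gone. I'll lift and carry the cup to the clear tray area at y ≈ -0.12.

Request:
servo_tool --rows '[[[0,0,-0.1],0],[[0,0,-0.2],0],[[0,0,-0.3],0],[[0,0,-0.35],0],[[-0.15,0,-0.35],0],[[-0.3,0,-0.35],0],[[-0.5,0,-0.35],0],[[-0.7,0,-0.35],0],[[-0.9,0,-0.35],0],[[-1,0,-0.35],0]]'

```text
time: 15.9
tool_pos: [0.483, -0.0198, 0.104]
ee_rot: [-3.14, 0.001, 1.569]
wrist_force: [0.3, -0.1, -3.0]
width: 0.0596
```

Request:
servo_tool --rows '[[[-0.2,0,0],0],[[-0.4,0,0],0],[[-0.6,0,0],0],[[-0.8,0,0],0],[[-1,0,0],0],[[-1,0,0],0]]'

```text
time: 16.4
tool_pos: [0.4832, -0.1001, 0.1042]
ee_rot: [-3.141, 0.002, 1.568]
wrist_force: [-0.3, 0.3, -2.8]
width: 0.0598
```

Request:
servo_tool --rows '[[[-0.1,0,0],0],[[-0.2,0,0],0],[[-0.28,0,0],0],[[-0.28,0,0],0],[[-0.28,0,0],0]]'

```text
time: 16.82
tool_pos: [0.4836, -0.1194, 0.1046]
ee_rot: [-3.142, -0.0, 1.571]
wrist_force: [-1.1, 0.3, -2.3]
width: 0.0601
```

```bash
sed 's/140:260,290:430/140:260,190:330/' see.py > see2.py; python3 see2.py u
```

```text
16.8667 [ 0.4836 -0.1192  0.1046] 0.0599 [-0.3  0.5 -1.9] [-0.01  0.04  0.03]
```

View pics/u.png

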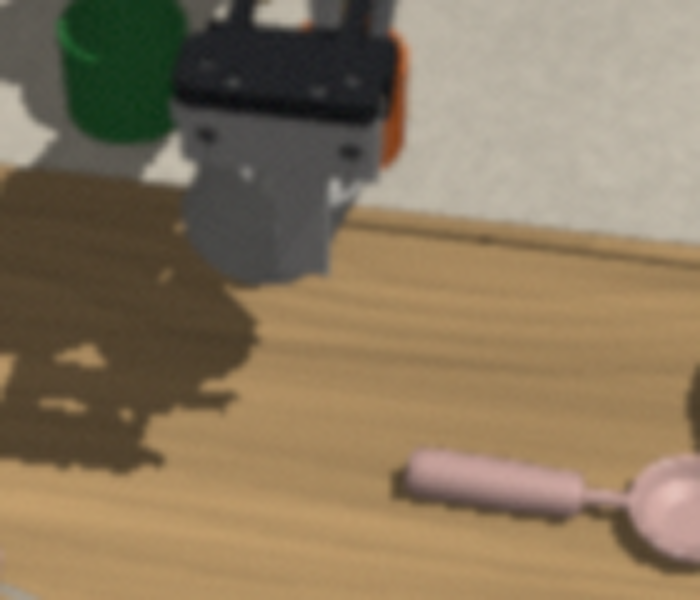

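Request:
servo_tool --rows '[[[0,0,0.1],0],[[0,0,0.2],0],[[0,0,0.3],0],[[0,0,0.4],0],[[0,0,0.45],0],[[0,0,0.45],0]]'

```text
time: 17.37
tool_pos: [0.4824, -0.1189, 0.0667]
ee_rot: [-3.138, -0.001, 1.571]
wrist_force: [0.2, -0.6, -2.6]
width: 0.0597
```

```bash
python3 see2.py v
```

```text
17.4167 [ 0.483  -0.1191  0.0676] 0.0596 [-0.2  0.  -2.3] [-0.03 -0.01  0.05]
```

View pics/v.png

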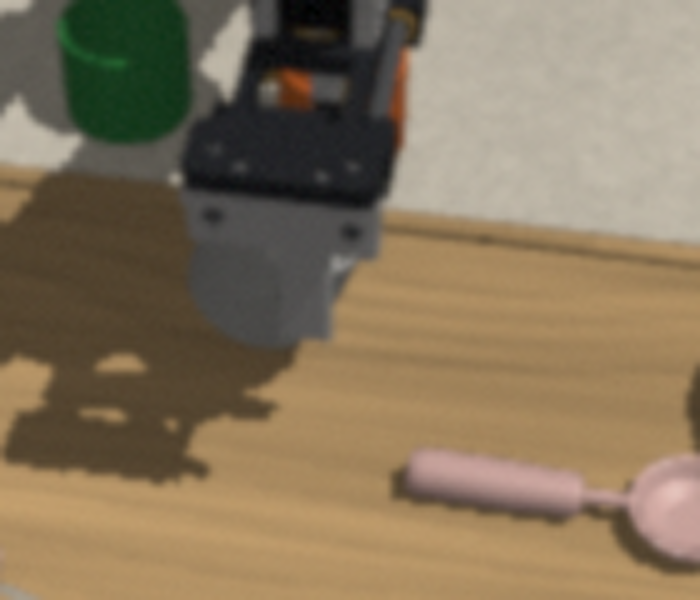

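Request:
servo_tool --rows '[[[0,0,0.06],0],[[0,0,0.12],0],[[0,0,0.12],0],[[0,0,0.12],0]]'

```text
time: 17.75
tool_pos: [0.4834, -0.1194, 0.0588]
ee_rot: [-3.141, -0.0, 1.571]
wrist_force: [-0.0, 0.4, -1.0]
width: 0.0599
```

Request:
servo_tool --rows '[[[0,0,0.06],0],[[0,0,0.09],0],[[0,0,0.09],0]]'

```text
time: 18.0
tool_pos: [0.4831, -0.1193, 0.0511]
ee_rot: [-3.14, -0.001, 1.571]
wrist_force: [-0.5, 0.8, -1.8]
width: 0.0598
```

Request:
servo_tool --rows '[[[0,0,0.05],0],[[0,0,0.05],0],[[0,0,0.05],0]]'

```text
time: 18.25
tool_pos: [0.4834, -0.1193, 0.0475]
ee_rot: [-3.141, -0.0, 1.571]
wrist_force: [0.2, -0.9, -1.9]
width: 0.0599
```

```bash
python3 see2.py w
```

```text
18.3 [ 0.4836 -0.1194  0.0478] 0.0595 [ 0.  -1.2 -2.4] [-0.03  0.07 -0.02]
```

View pics/w.png

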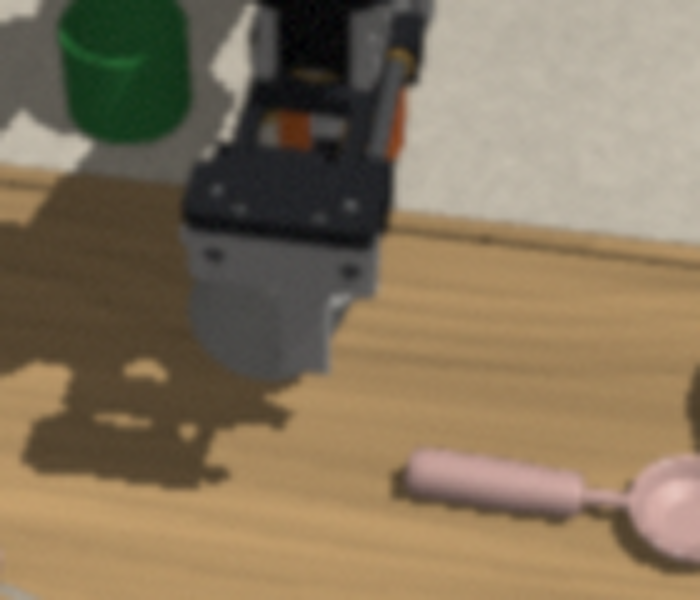

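Request:
servo_tool --rows '[[[0,0,0.05],0],[[0,0,0.05],0],[[0,0,0.05],0]]'

```text
time: 18.55
tool_pos: [0.4834, -0.1193, 0.0435]
ee_rot: [-3.141, -0.0, 1.571]
wrist_force: [-0.1, -0.9, -3.1]
width: 0.0599
```

Request:
servo_tool --rows '[[[0,0,0.05],0],[[0,0,0.05],0],[[0,0,0.05],0]]'

```text
time: 18.8
tool_pos: [0.4833, -0.1193, 0.0395]
ee_rot: [-3.141, -0.0, 1.571]
wrist_force: [0.4, 1.0, -2.9]
width: 0.0599
```

Request:
servo_tool --rows '[[[0,0,0.04],0],[[0,0,0.04],0],[[0,0,0.04],0]]'

```text
time: 19.05
tool_pos: [0.4842, -0.1198, 0.0375]
ee_rot: [3.14, 0.001, 1.571]
wrist_force: [0.0, -0.7, 1.3]
width: 0.0599
```

```bash
python3 see2.py x
```

```text
19.1 [ 0.4842 -0.1197  0.0375] 0.0597 [-1.  -0.6  2.2] [-0.18  0.19  0.02]
```

View pics/x.png

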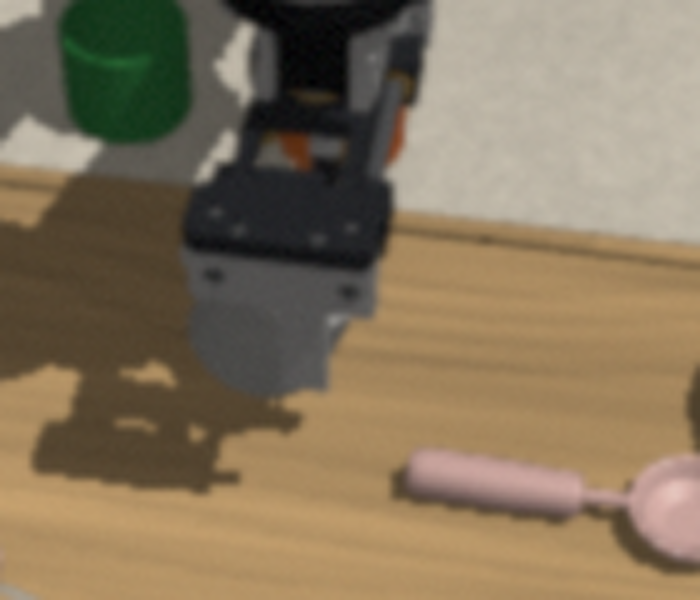

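Contact is at TCP z ≈ 0.038. I'll press gently to right it further.

Request:
servo_tool --rows '[[[0,0,0.03],0],[[0,0,0.06],0],[[0,0,0.06],0],[[0,0,0.06],0]]'

```text
time: 19.43
tool_pos: [0.4847, -0.1217, 0.0363]
ee_rot: [3.139, 0.005, 1.571]
wrist_force: [-6.4, -3.2, 17.8]
width: 0.0598
```

```bash
python3 see2.py y
```

```text
19.4833 [ 0.4847 -0.1217  0.0363] 0.0595 [-7.2 -2.3 17.2] [-0.45  1.51 -0.02]
```

View pics/y.png

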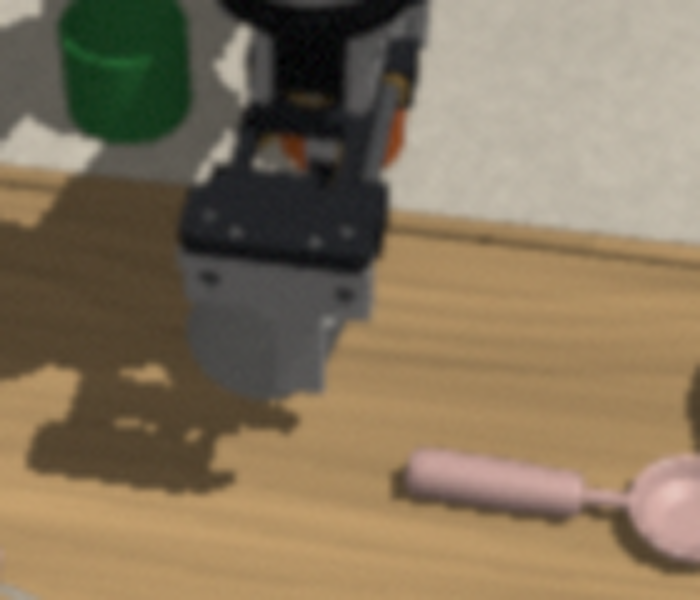

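```bash
python3 - <<'E'
from h import *
im,K,T=load("scene","y")
z=cv2.convertScaleAbs(cv2.resize(im[195:230,220:262],(720,600),interpolation=cv2.INTER_CUBIC),alpha=2.2); cv2.imwrite("pics/y2.png",z)
from scipy.optimize import least_squares
th=np.linspace(0,2*np.pi,180)
for tl in (0,10,15,20,25,30,35,40,45):
  t=np.radians(tl);e=np.array([0,np.cos(t),-np.sin(t)])
  def ex(y):
    c=np.array([.4847,y,.016+.031*np.sin(t)])
    p=np.array([proj(K,T,c+.031*(np.cos(f)*e+np.sin(f)*np.array([1,0,0]))) for f in th]); return (p-[190,140])*5
  s=least_squares(lambda q:ex(q[0])[:,0].min()-190,[-.15]); p=ex(s.x[0]); i=p[:,0].argmin();j=p[:,1].argmax()
  print(tl,s.x.round(4),"left",p[i].round(),"low",p[j].round())
E
```

```text
0 [-0.1433] left [190. 359.] low [261. 411.]
10 [-0.1433] left [190. 343.] low [271. 405.]
15 [-0.1436] left [190. 335.] low [275. 402.]
20 [-0.1441] left [190. 327.] low [275. 399.]
25 [-0.1449] left [190. 319.] low [277. 397.]
30 [-0.1459] left [190. 311.] low [276. 394.]
35 [-0.1471] left [190. 306.] low [273. 392.]
40 [-0.1485] left [190. 299.] low [270. 390.]
45 [-0.1501] left [190. 295.] low [265. 388.]
```

View pics/y2.png

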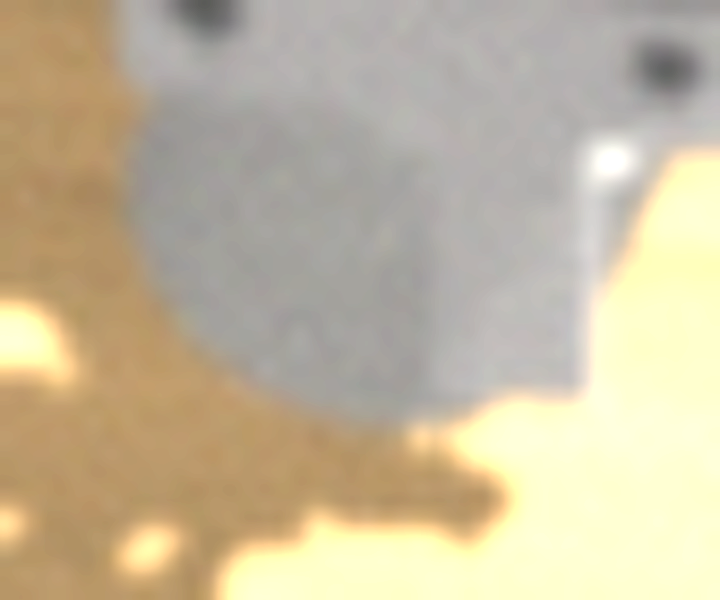

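The foot ellipse fits a tilt of about 20°, with the centre of mass well behind the contact corner. Released, it will settle upright. I'll ease the pressure, then open.

Request:
servo_tool --rows '[[[0,0,-0.04],0],[[0,0,-0.05],0],[[0,0,-0.05],0],[[0,0,-0.05],0]]'

```text
time: 19.82
tool_pos: [0.4845, -0.12, 0.0368]
ee_rot: [3.139, 0.001, 1.571]
wrist_force: [-0.6, -0.9, 5.7]
width: 0.0597
```

Request:
servo_tool --rows '[[[0,0,0],0],[[0,0,0],0],[[0,0,0],0],[[0,0,0],0],[[0,0,0],0],[[0,0,0],0],[[0,0,0],0],[[0,0,0],0]]' --grip -1

```text
time: 20.48
tool_pos: [0.4836, -0.1194, 0.0358]
ee_rot: [-3.141, -0.0, 1.571]
wrist_force: [-0.6, -0.3, -0.7]
width: 0.0939
```

```bash
python3 see2.py z
```

```text
20.5333 [ 0.4836 -0.1194  0.0358] 0.0943 [-0.2 -0.3 -0.1] [-0.05  0.07  0.02]
```

View pics/z.png

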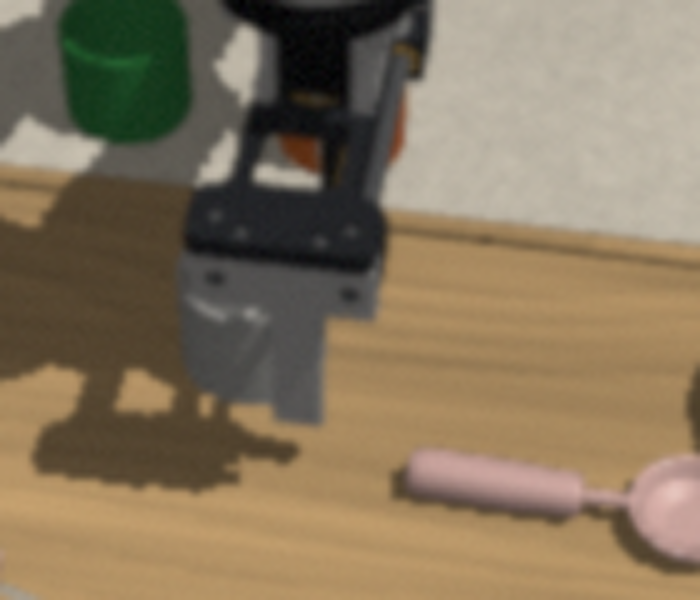

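The cup has settled upright, with its rim highlight level at crop (195–265, 310). I'll raise straight up and check.

Request:
servo_tool --rows '[[[0,0,-0.1],0],[[0,0,-0.25],0],[[0,0,-0.5],0],[[0,0,-0.75],0],[[0,0,-1],0],[[0,0,-1],0]]'

```text
time: 21.03
tool_pos: [0.4869, -0.1206, 0.1221]
ee_rot: [3.131, 0.004, 1.571]
wrist_force: [0.1, -0.4, 0.7]
width: 0.0939
```

Request:
servo_tool --rows '[[[0,0,-0.3],0],[[0,0,-0.6],0],[[-0.3,0,-0.9],0],[[-0.6,0,-0.9],0],[[-1,0,-0.9],0],[[-1,0,-0.9],0]]'

```text
time: 21.53
tool_pos: [0.4835, -0.2039, 0.1879]
ee_rot: [3.141, 0.003, 1.567]
wrist_force: [-0.7, -0.7, -0.5]
width: 0.0939
```

Request:
servo_tool --rows '[[[-0.4,0,0],0],[[-0.8,0,0],0],[[-1,0,0],0],[[-1,0,0],0]]'

```text
time: 21.87
tool_pos: [0.4831, -0.2818, 0.1868]
ee_rot: [-3.14, -0.0, 1.568]
wrist_force: [-0.3, 1.0, 0.7]
width: 0.0942
```

```bash
python3 - <<'E'
from h import *
a=snap("scene","zz");b=snap("top","zz")
o=robot.get_obs();print(o["time"],o["tool_pos"])
cv2.imwrite("pics/zz.png",np.vstack([np.hstack([cv2.resize(a[170:260,180:330],(400,290)),cv2.resize(a[170:260,300:420],(400,290))]),np.hstack([cv2.resize(b[110:220,110:320],(800,310))])]))
E
```

```text
21.9667 [ 0.4835312  -0.27888723  0.18727598]
```

View pics/zz.png

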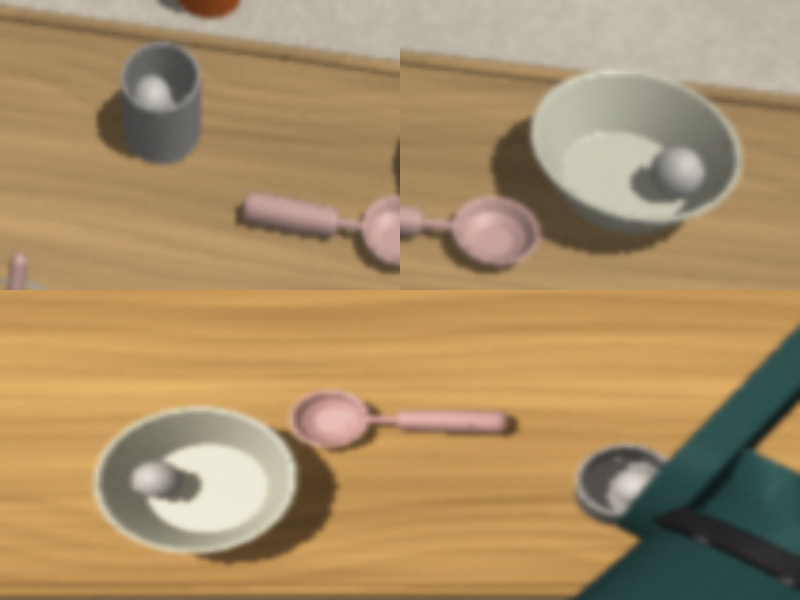

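```bash
python3 - <<'E'
from h import *
L=[]
for n,c in(("scene",(300+(680-400)*.3,170+171*90/290)),("top",(110+155*210/800,110+(479-290)*110/310))):
    _,K,T=load(n,"zz"); L.append(ray(K,T,*c)); print(n,onz(K,T,*c,.038).round(4))
A=sum(np.eye(3)-np.outer(d,d) for o,d in L); b=sum((np.eye(3)-np.outer(d,d))@o for o,d in L); p=np.linalg.solve(A,b)
print("ball",p.round(4),"dist",np.hypot(*(p[:2]-[.481,.116])))
_,K,T=load("scene","zz"); print("cup rim", onz(K,T,180+160*.375,170+80*.31,.068).round(3))
E
```

```text
scene [0.489  0.1499 0.038 ]
top [0.4859 0.1455 0.038 ]
ball [0.4867 0.1485 0.0349] dist 0.03297842913914785
cup rim [ 0.487 -0.147  0.068]
```

All checks are within limits: the ball is 33 mm from the bowl centre (limit 50 mm), and the cup is upright and clear of everything. Handing in.

```bash
python3 -c "
from bench import robot
print(robot.close_job())"
```

```text
the job is handed in; nothing more can be done
None
```

I dropped one ball into the bowl, kept the other in the cup, stood the cup upright on the tray and let go. I handed the job in just after 22 s; it reports no verdict.

- **Tipping:** The tool can only yaw, so I tipped the cup inside the grasp by pressing its lower wall on the bowl's near rim. One ball fell at about 70° and I stopped there.
- **Righting:** I pushed the foot back under against the inside of the same rim, until the tilt was about 20°. I then set the foot's edge on the tray and released, and the cup settled upright.

**Last checks:**
- The ball in the bowl was at about (0.487, 0.149, 0.035) and had not moved over several pictures. That is about 33 mm from the bowl centre (limit 50 mm).
- The other ball shows in the cup in both views.
- The cup stands upright at about (0.487, -0.147), roughly 0.26 m from the bowl centre.
- The gripper is open and clear of everything.

**What went wrong or disagreed:**
- The cup slid well over 15 mm in the pads during tipping, so tilt worked out from the gripper's position ran up to about 20° too high. I used the camera images for the tilt instead.
- The two views of the ball in the bowl differ by about 4 mm in y.
- The bowl's final position and the cup's final tilt and height were judged by eye, not measured.

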